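# Pack the former carrier and hold it level

## Robot

A 6-joint arm with a two-finger parallel gripper is mounted at the origin on the work surface. World frame = base frame: x ahead of the robot, y to its left, z up, the work surface at z = 0. Lengths are in mm, angles in rad, forces in N, time in s.
With the tool pointing down it reaches from about 300 to 850 mm from the base axis. Payload 5.4 kg.
Tool frame: the origin (TCP) lies at the very end of the fingers, on their centre line; the grasp point (between the pads) lies 19 mm behind it (tcp_to_grasp is the distance from the TCP to the grasp point, in mm); z points along the fingers, y is the line along which they close (so a half turn about z gives the same grasp; the last joint's range is limited). The gripper opens to 85 mm and grips with 20 to 120 N. Pads are 22 mm wide; open, the fingers measure 114 mm over their backs; the gripper's body (76 mm by 85 mm) begins 54 mm behind the grasp point. The pads swing forward as they close: fully open they stand 13 mm farther back than shut.
Start: joints at [-1.423, 0.158, 1.597, -0, 1.386, -0.21], TCP at [201.349, -538.577, 231.299] pointing down, gripper open.
Joint ranges: [-2.91, 2.91], [-0.94, 2.29], [0.18, 2.7], [-1.29, 4.43], [0.17, 2.64], [-3, 3]. Speed limits (rad/s): [2.57, 2.57, 3.14, 3.14, 3.14, 3.14].

## Interface

Orientations are given as a 3x3 rotation matrix whose columns are the frame's x, y, z axes.
In Python, from cell import * gives the robot as it stands. The module is installed in compiled form; this text tells all that it offers.
- The arm moves only by the tool apply_moves, never from a script. Its argument "commands" is a list that holds one entry, the list of rows, each a list of 7 numbers: the turn, a rotation vector about the tool's x, y, z in rad, then the shift along the tool's x, y, z in m, then the finger opening in m, from 0 to 0.0854. A call has 1 to 12 rows; each row is the pose to reach, as a shift and turn from the pose commanded when the call began, along the tool's axes at that moment; what a row does not reach only later rows make up. A row lasts 1/8 s, in which the tool goes at most 62.5 mm and 10.7 degrees, less where a joint would pass 70% of its speed; a pose out of reach is approached as far as the arm can. A call with a gripper value outside its range is refused whole. The fingers move at their own pace and stop on an object; "force" is the grip in N (left out, the last holds). Time passes only in rows, so rows that repeat a pose let the fingers close. It gives the time, the measured TCP pose, the force, the opening and the grip force at its end, in the units of the state.
- get_obs(): the state, without advancing time (a new reading comes with each control period).
- grab_frame(name): name is "scene" or "top"; returns (picture, depth): 480x640x3 uint8, red, green, blue; 480x640 float32, mm along the optical axis (not along the pixel's ray), 0 where there is no reading.
- calibration(name): a dict with "K" (3x3 intrinsics, pixels), "rvec" (rotation vector, rad) and "tvec" (3), from world to camera coordinates, as OpenCV has them. Camera axes: x right, y down, z forward; pixel columns grow to the right and rows downward; lengths in mm; the calibration is good to about 2 mm. A picture is of the moment at which its call begins. calibration takes no time and is no camera call.
- hand_in(): hands the job in; it is judged then, once.
The state is a dict: "t": time; "joints": joint angles; "qd": joint speeds; "joint_torque": joint torques, N m; "tcp_pos": TCP position; "tcp_rot": TCP orientation; "wrist_force": force on the tool from outside, world axes, zero at the start; "torque": the same for the moment, N m; "finger_gap": opening from 0.0 (shut) to 1.0 (fully open); "gripper_force": force on a finger pad.
Only numpy, scipy, OpenCV 4.12 (cv2) and the standard library are available. Lean on these libraries where they do the work, as an engineer would, in place of code of your own. Each camera call takes 0.05 s, during which the arm holds its last target. There are 200 camera calls.

## Task

Pack the loose turned wooden former and the loose square wooden block into the two-bay plywood carrier, upright on its floor, one in the free gap beside the tin and the other in the free gap beside the cone (either way round); set them in, do not drop them. Then, once both are released, lift the loaded carrier by its handle at least 10 cm clear of the bench and finish while still holding it there, steady and level, with all four pieces in place. Leave everything else on the bench where it is.

Things in the scene. Friction and masses are not known exactly. Their poses are not given: they have to be found in the camera images.
- carrier: Loose open plywood carrier, 118 (x) by 254 (y) mm, walls 42 mm high, walls and floor 4 mm thick, 0.3 kg empty, about 0.75 kg loaded. Origin: centre of its underside, z up. A bay at each end, centred at y = +95 and -95 mm, 110 (x) by 56 (y) mm inside, takes two pieces side by side along x and already holds one near an end. The middle (y -63 to 63) is empty; the handle crosses it.
- handle: The carrier's handle, rigidly part of it: a straight wooden bar along x above the carrier's middle, on flat posts at x = +-56 mm, y = 0; 106 mm long (x), 16 mm thick (y), 22 mm tall (z). Origin: centre of the bar, 105 mm above the carrier's underside; axes as the carrier's.
- former_center (a point): Loose turned wooden former standing on the bench, 90 mm tall: a 50 mm diameter base for the lower 44 mm, then a shoulder to a 38 mm diameter neck from 50 mm up to a small chamfer at the top; about 0.1 kg. Point: on its axis half-way up (45 mm above its underside). z up its axis.
- block_center (a point): Loose plain square wooden block standing on the bench, 46 by 46 mm and 90 mm tall (z); about 0.11 kg. Point: its centre, 45 mm above its underside; x and y across its flat sides.
- tin_center (a point): Closed steel tin, 50 mm diameter, 70 mm tall, already standing loose in the carrier's +y bay, near its +x end. Point: on its axis half-way up.
- cone_center (a point): Small wooden cone-shaped former, 50 mm diameter foot, 28 mm top, 66 mm tall, already standing loose in the carrier's -y bay, near its -x end. Point: on its axis half-way up.
- discs: Bystander: stack of aluminium disc blanks, 96 mm diameter, 56 mm tall. Origin: centre of its underside.
- cup: Bystander: open copper cup, 72 mm rim diameter, 75 mm tall. Origin: centre of its underside.
- bigformer: Bystander: large tapered wooden former, 84 mm foot diameter, 120 mm tall. Origin: centre of its underside.
- oil: Bystander: white bottle, 60 mm diameter, 130 mm tall. Origin: centre of its underside.
- bowl: Bystander: shallow aluminium bowl, 110 mm rim diameter, 40 mm tall. Origin: centre of its underside.
- spoon1: Bystander: long-handled spinning tool lying on the bench, about 460 mm long along its x (x from -200 to 260 mm), 32 mm thick.
Things that resemble listed ones, but are neither listed nor needed, are in the scene too. What is shaped like the part that bears cone_center but red or yellow is not meant.

How it is judged:
By the outcome, as a careful person would: the job done as asked, in the order asked, and still so for the second after the job is handed in, while the arm keeps its last pose, push and grip.
It also fails if it takes over 72 s, if anything falls off the work surface, if the arm or the gripper's body presses on something with over 40 N, if the wrist force passes 120 N, or if a joint passes its speed limit or range.

## Working session

There is one attempt and no reset: what is moved stays moved. The work goes in short steps, Python scripts to look and compute and a tool call to move; the robot and the scene stay as the last step left them, time stands still between calls to the robot, and variables do not carry over. Pictures are saved under pics/ and viewed, at most 10 in all, crops included, and the job is handed in when it is done.

Besides the shell and the picture viewer there is one more tool, called after ">>>" as name(argument=value, ...) on one line, values as JSON. apply_moves: Moves the arm, as the interface text tells. Its arguments: {"type":"object","properties":{"commands":{"type":"array","items":{"type":"array","items":{"type":"array","items":{"type":"number"}}}},"force":{"type":"number"}},"required":["commands"]}

```bash
mkdir -p pics
python3 - <<'E'
from cell import *
import cv2,numpy as np
for n in("scene","top"):
    p,d=grab_frame(n); np.savez(f"{n}0.npz",p=p,d=d); cv2.imwrite(f"pics/{n}0.png",p[:,:,::-1])
    c=calibration(n);R=cv2.Rodrigues(np.array(c["rvec"]))[0];print(n,c["K"],-R.T@np.array(c["tvec"]).ravel(),R[2])
o=get_obs();print(o)
E
```

```text
scene [[486.04409751   0.         314.73517608]
 [  0.         486.04409751 240.57529722]
 [  0.           0.           1.        ]] [1362.20499628  149.37739018  741.89551661] [-0.79652564 -0.15565314 -0.58422514]
top [[585.65022502   0.         324.6729702 ]
 [  0.         585.65022502 232.07531011]
 [  0.           0.           1.        ]] [ 353.18500781    3.67522275 1582.05034907] [ 0.10056432 -0.01535766 -0.99481202]
{'t': 0.1, 'joints': array([-1.42308514e+00,  1.58998983e-01,  1.59814444e+00,  3.44301348e-06,
        1.38623578e+00, -2.10087603e-01]), 'qd': array([-0.00065662, -0.00154699, -0.00152022,  0.00194812,  0.00109019,
       -0.00079789]), 'joint_torque': array([ 2.01456928e-04, -3.96994042e+01, -3.32338142e+01, -1.85476320e-04,
        4.23051591e-03, -9.32894508e-07]), 'tcp_pos': array([ 201.27505208, -538.01554305,  230.38900318]), 'tcp_rot': array([[ 9.36670257e-01,  3.50212454e-01, -2.59586359e-04],
       [ 3.50212349e-01, -9.36668664e-01,  1.76758820e-03],
       [ 3.75884995e-04, -1.74655765e-03, -9.99998404e-01]]), 'wrist_force': array([-0.57935462, -0.51665062,  0.31207351]), 'torque': array([-0.01643569,  0.03068306, -0.01820271]), 'gripper_force': 0.0, 'finger_gap': 0.9990021995482395}
```

View pics/scene0.png

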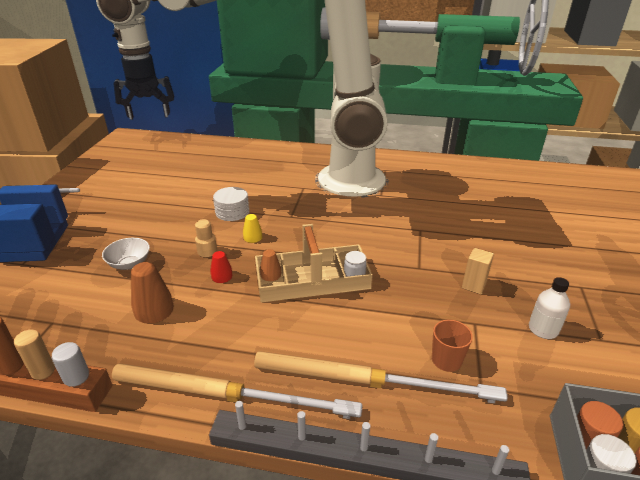

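View pics/top0.png

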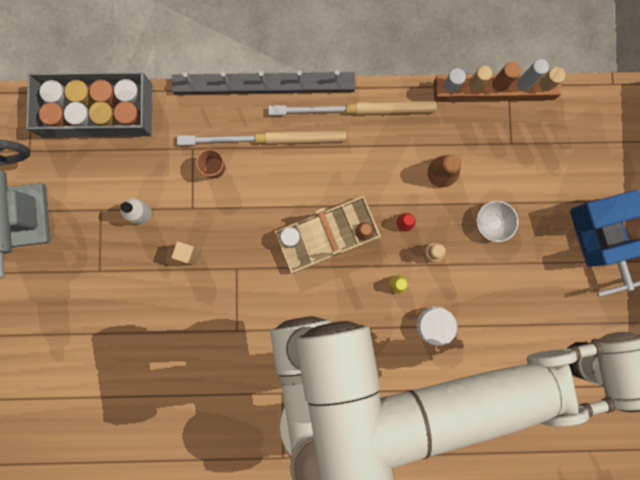

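Scene view: the robot is at the back, the former is at (205,240), the block at (478,270) and the carrier at (313,270). Top view: the former is at (435,252), the block at (182,253), the carrier at (328,235) with its tin at (290,236) and brown cone at (364,230). The red (405,222) and yellow (399,285) cones are decoys. The light formers in the rack at (483,77) and (555,77) are not standing loose on the bench.

```bash
cat > h.py <<'E'
from cell import *
import cv2,numpy as np
def cloud(n,p,d):
    c=calibration(n);K=np.array(c["K"]);R=cv2.Rodrigues(np.array(c["rvec"]))[0];t=np.array(c["tvec"]).ravel()
    v,u=np.mgrid[:480,:640]
    X=np.stack([(u-K[0,2])/K[0,0]*d,(v-K[1,2])/K[1,1]*d,d],-1)
    return (X-t)@R   # world
def proj(n,P):
    c=calibration(n);return cv2.projectPoints(np.array(P,float).reshape(-1,3),np.array(c["rvec"]),np.array(c["tvec"]),np.array(c["K"]),None)[0].reshape(-1,2)
def sel(W,c,r,z0,z1):
    q=W.reshape(-1,3);return q[(np.hypot(q[:,0]-c[0],q[:,1]-c[1])<r)&(q[:,2]>z0)&(q[:,2]<z1)]
E
python3 - <<'E'
from h import *
np.set_printoptions(precision=1,suppress=True)
L={}
for n in("scene","top"):
    f=np.load(n+"0.npz");L[n]=(f["p"],f["d"],cloud(n,f["p"],f["d"]))
p,d,W=L["top"]
for nm,u,v in[("former",435,250),("block",182,252),("tin",290,236),("cone",364,230),("handle",328,230),("yellow",399,285),("red",405,222),("benchL",230,240),("benchR",460,280),("disc",437,326)]:
    print(nm,W[v-1:v+2,u-1:u+2].reshape(-1,3).mean(0))
# bench fit
Ws=L["scene"][2]
for n in L:
    q=L[n][2].reshape(-1,3);m=(abs(q[:,2])<12)&(q[:,0]>350)&(q[:,0]<750)&(abs(q[:,1])<400);print(n,"bench z",np.median(q[m,2]),q[m,2].std())
for n in L:
    W=L[n][2]
    for nm,u,v,z in[("former",435,250,90),("block",182,252,90),("tin",290,236,74),("cone",364,230,70)]:
        c=L["top"][2][v,u];q=sel(W,c,45,z-5,z+6)
        if len(q)>4:
            r=cv2.minAreaRect(q[:,:2].astype(np.float32));e=cv2.minEnclosingCircle(q[:,:2].astype(np.float32));print(n,nm,len(q),q.mean(0),q.std(0),"rect",r,"circ",e)
    c=L["top"][2][230,328];q=sel(W,c,90,106,122)
    print(n,"handle",len(q),q.mean(0),cv2.minAreaRect(q[:,:2].astype(np.float32)))
    q=sel(W,c,175,35,46);print(n,"walls",len(q),cv2.minAreaRect(q[:,:2].astype(np.float32)))
P=L["top"][0];a=cv2.resize(P[190:290,265:455],None,fx=4,fy=4,interpolation=cv2.INTER_CUBIC)
cv2.imwrite("pics/crop1.png",a[:,:,::-1])
E
```

```text
former [ 453.  -300.9   89.6]
block [459.6 345.2  86.9]
tin [497.1  70.3  72.5]
cone [ 510.  -122.3   66.4]
handle [506.4 -27.4 117.3]
yellow [ 365.7 -209.4   63.9]
red [ 529.1 -229.9   66.7]
benchL [496.  235.7   0.5]
benchR [ 376.6 -383.9   -0.1]
disc [ 258.4 -305.8   54.8]
scene bench z -0.3044520413469456 2.058643044244944
top bench z 0.43832166695828084 3.759103592209421
scene former 113 [ 452.3 -306.4   88.6] [9.7 9.2 1.7] rect ((450.6452331542969, -307.2701110839844), (37.551666259765625, 33.68207550048828), 23.19706916809082) circ ((450.67388916015625, -307.3367614746094), 19.511720657348633)
scene block 291 [461.7 344.9  89.2] [13.8 13.4  1.5] rect ((458.6227722167969, 345.203125), (46.00386047363281, 49.76142120361328), 70.9625473022461) circ ((459.63726806640625, 345.869140625), 31.001924514770508)
scene tin 223 [496.4  72.3  73.4] [12.2 11.7  1.4] rect ((494.2541809082031, 71.31608581542969), (45.441741943359375, 48.32107925415039), 61.522918701171875) circ ((494.74688720703125, 71.5613784790039), 25.418827056884766)
scene cone 90 [ 512.9 -123.7   68.9] [8.2 7.3 1.7] rect
[... 877 characters left out ...]
75)
top tin 229 [495.9  71.   74.3] [11.7 11.7  2.7] rect ((495.64764404296875, 71.49132537841797), (44.80315399169922, 43.92354202270508), 43.563453674316406) circ ((495.9375915527344, 71.32688903808594), 23.149961471557617)
top cone 86 [ 511.3 -125.2   70.2] [7.6 7.6 2.9] rect ((511.3841552734375, -125.02371978759766), (28.029197692871094, 27.33780288696289), 38.78170394897461) circ ((511.4573974609375, -124.96868896484375), 15.7219877243042)
top handle 313 [503.4 -26.6 115.5] ((503.2884826660156, -26.4116153717041), (117.88554382324219, 22.290037155151367), 20.8892765045166)
top walls 561 ((503.497802734375, -26.940231323242188), (118.4874267578125, 254.0239715576172), 21.167539596557617)
```

View pics/crop1.png

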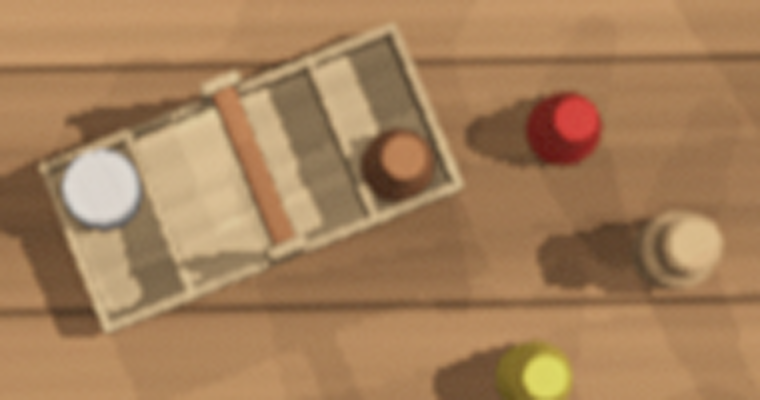

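The crop confirms the picks. The silver tin is at crop (100,187) and the brown cone at (400,160), both inside the carrier. The red and yellow cones are outside it, and the loose former is at crop (685,245). The sizes agree with the text: carrier 118 x 254 mm, block 46 mm, heights about 90/90/74/70 mm.

- **Carrier:** centre (503,-27), yaw about 21.1°, which is nearly the tool's current yaw.
- **Former:** (450.3,-307.5), to go beside the cone at (561.6,-106).
- **Block:** (458.5,344.5), to go beside the tin at (445,53).

>>> apply_moves(commands=[[[0, 0, -0.01, 0.03, -0.012, 0.005, 0.085], [0, 0, -0.01, 0.07, -0.029, 0.01, 0.085], [0, 0, -0.01, 0.115, -0.047, 0.02, 0.085], [0, 0, -0.01, 0.16, -0.066, 0.03, 0.085], [0, 0, -0.01, 0.205, -0.084, 0.04, 0.085], [0, 0, -0.01, 0.25, -0.103, 0.05, 0.085], [0, 0, -0.01, 0.285, -0.117, 0.05, 0.085], [0, 0, -0.01, 0.305, -0.1255, 0.05, 0.085], [0, 0, -0.01, 0.314, -0.1293, 0.05, 0.085], [0, 0, -0.01, 0.314, -0.1293, 0.05, 0.085], [0, 0, -0.01, 0.314, -0.1293, 0.05, 0.085]]], force=40)

```text
t: 1.48
tcp_pos: [449.6, -308.1, 181.2]
tcp_rot: [[0.933, 0.359, -0.0], [0.359, -0.933, -0.0], [-0.0, -0.0, -1.0]]
wrist_force: [0.6, -0.1, -0.7]
finger_gap: 0.993
gripper_force: 0.0
```

>>> apply_moves(commands=[[[0, 0, 0, 0.001, 0, 0.03, 0.085], [0, 0, 0, 0.001, 0, 0.065, 0.085], [0, 0, 0, 0.001, 0, 0.095, 0.085], [0, 0, 0, 0.001, 0, 0.115, 0.085], [0, 0, 0, 0.001, 0, 0.127, 0.085], [0, 0, 0, 0.001, 0, 0.127, 0.085], [0, 0, 0, 0.001, 0, 0.127, 0.06], [0, 0, 0, 0.001, 0, 0.127, 0.045], [0, 0, 0, 0.001, 0, 0.127, 0.035], [0, 0, 0, 0.001, 0, 0.127, 0.025], [0, 0, 0, 0.001, 0, 0.127, 0.025], [0, 0, 0, 0.001, 0, 0.127, 0.025]]], force=40)

```text
t: 2.98
tcp_pos: [451.7, -307.7, 55.2]
tcp_rot: [[0.933, 0.36, 0.001], [0.36, -0.933, -0.001], [0.001, 0.001, -1.0]]
wrist_force: [-0.1, 0.9, 5.8]
finger_gap: 0.436
gripper_force: 40.3
```

>>> apply_moves(commands=[[[0, 0, 0, 0, 0, -0.01, 0.025], [0, 0, 0, 0, 0, -0.035, 0.025], [0, 0, 0, 0, 0, -0.07, 0.025], [0, 0, 0, 0.01, -0.008, -0.095, 0.025], [0, 0, 0, 0.035, -0.03, -0.11, 0.025], [0, 0, 0, 0.07, -0.059, -0.11, 0.025], [0, 0, 0, 0.105, -0.089, -0.11, 0.025], [0, 0, 0, 0.14, -0.119, -0.11, 0.025], [0, 0, 0, 0.163, -0.138, -0.11, 0.025], [0, 0, 0, 0.175, -0.149, -0.11, 0.025], [0, 0, 0, 0.175, -0.149, -0.11, 0.025], [0, 0, 0, 0.175, -0.149, -0.11, 0.025]]], force=40)

```text
t: 4.47
tcp_pos: [560.4, -106.1, 164.2]
tcp_rot: [[0.933, 0.359, -0.0], [0.359, -0.933, -0.0], [-0.001, 0.0, -1.0]]
wrist_force: [-0.6, -0.6, -1.0]
finger_gap: 0.43
gripper_force: 40.3
```

Run:
```python
from h import *
p,d=grab_frame("scene");W=cloud("scene",p,d)
o=get_obs();print(o["tcp_pos"],o["finger_gap"],o["wrist_force"])
# former in air: base z~110..154
q=sel(W,(561,-106),40,108,150);print(len(q),q.min(0),q.max(0),q[:,2].min())
if len(q)>20:
    from scipy.optimize import least_squares
    r=least_squares(lambda c:np.hypot(q[:,0]-c[0],q[:,1]-c[1])-25,(555,-106),loss="soft_l1");print("axis",r.x,np.abs(r.fun).mean())
u=proj("scene",[[561,-106,110]])[0].astype(int);x,y=u
a=cv2.resize(p[y-110:y+60,x-90:x+140],None,fx=3,fy=3,interpolation=cv2.INTER_CUBIC);cv2.imwrite("pics/crop2.png",a[:,:,::-1])
```

```text
[ 560.41584239 -106.25873536  164.28892576] 0.42958321603527916 [ 0.39126024  0.39320448 -0.88833596]
348 [ 546.04783034 -130.16338991  109.12685278] [585.55738606 -80.90675839 149.94854637] 109.12685277522775
axis [ 556.78479748 -106.69142817] 0.8824927245179741
```

View pics/crop2.png

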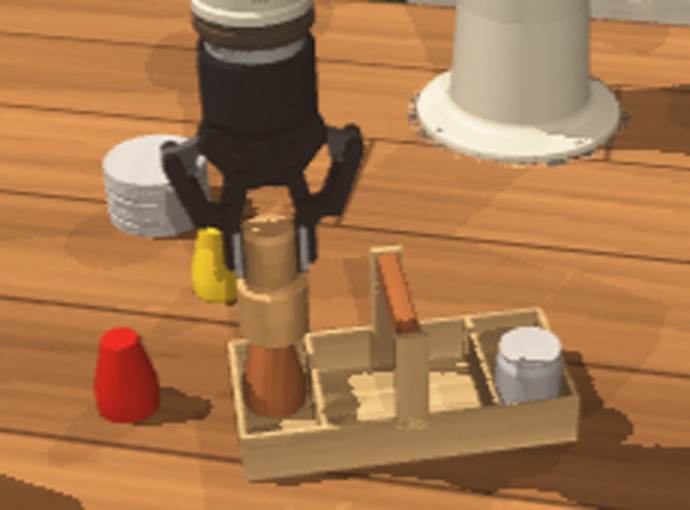

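The former is held upright above the bay (crop (270,290)), and the carrier is undisturbed. I'll check the bias of the axis fit on the earlier frame, where the former's position is known.

Run:
```python
from h import *
from scipy.optimize import least_squares
f=np.load("scene0.npz");W=cloud("scene",f["p"],f["d"])
def fit(W,c,z0,z1,R):
    q=sel(W,c,R+14,z0,z1);r=least_squares(lambda c:np.hypot(q[:,0]-c[0],q[:,1]-c[1])-R,c,loss="soft_l1");return r.x,np.abs(r.fun).mean(),len(q)
print("former0",fit(W,(450,-307),6,40,25)); print("tin0",fit(W,(496,71),46,66,25))
p,d=grab_frame("scene");W=cloud("scene",p,d)
print("held",fit(W,(560,-106),116,146,25))
p,d=grab_frame("top");W=cloud("top",p,d)
q=sel(W,(503,-27),175,35,46);print(cv2.minAreaRect(q[:,:2].astype(np.float32)))
```

```text
former0 (array([ 448.03697514, -308.17139161]), np.float64(1.1892401998865192), 227)
tin0 (array([493.11559995,  72.01579814]), np.float64(1.3250335982736685), 182)
held (array([ 556.64303837, -106.72046629]), np.float64(0.9526622096745052), 262)
((504.1451110839844, -26.902984619140625), (118.35066223144531, 253.99383544921875), 21.48927879333496)
```

>>> apply_moves(commands=[[[0, 0, 0, 0.0025, 0, 0.005, 0.025], [0, 0, 0, 0.0025, 0, 0.025, 0.025], [0, 0, 0, 0.0025, 0, 0.05, 0.025], [0, 0, 0, 0.0025, 0, 0.063, 0.025], [0, 0, 0, 0.0025, 0, 0.073, 0.025], [0, 0, 0, 0.0025, 0, 0.083, 0.025], [0, 0, 0, 0.0025, 0, 0.091, 0.025], [0, 0, 0, 0.0025, 0, 0.097, 0.025], [0, 0, 0, 0.0025, 0, 0.101, 0.025], [0, 0, 0, 0.0025, 0, 0.103, 0.025], [0, 0, 0, 0.0025, 0, 0.103, 0.025]]], force=40)

```text
t: 6.0
tcp_pos: [563.2, -104.3, 61.3]
tcp_rot: [[0.933, 0.36, 0.0], [0.36, -0.933, -0.0], [0.0, 0.0, -1.0]]
wrist_force: [-0.5, -0.3, -1.4]
finger_gap: 0.432
gripper_force: 40.3
```

>>> apply_moves(commands=[[[0, 0, 0, 0, 0, 0.001, 0.025], [0, 0, 0, 0, 0, 0.002, 0.025], [0, 0, 0, 0, 0, 0.002, 0.025]]])

```text
t: 6.38
tcp_pos: [563.2, -104.3, 59.4]
tcp_rot: [[0.933, 0.36, 0.0], [0.36, -0.933, -0.0], [0.0, 0.0, -1.0]]
wrist_force: [-0.0, -0.4, -1.1]
finger_gap: 0.431
gripper_force: 40.3
```

>>> apply_moves(commands=[[[0, 0, 0, 0, 0, 0.0005, 0.025], [0, 0, 0, 0, 0, 0.001, 0.025], [0, 0, 0, 0, 0, 0.001, 0.025]]])

```text
t: 6.75
tcp_pos: [563.4, -104.3, 59.2]
tcp_rot: [[0.933, 0.36, 0.0], [0.36, -0.933, -0.0], [0.0, 0.0, -1.0]]
wrist_force: [-2.5, 0.9, 5.5]
finger_gap: 0.429
gripper_force: 40.9
```

The former is on the floor: there is contact force at exactly +4 mm. Releasing and rising.

>>> apply_moves(commands=[[[0, 0, 0, 0, 0, 0, 0.042], [0, 0, 0, 0, 0, 0, 0.05], [0, 0, 0, 0, 0, 0, 0.065], [0, 0, 0, 0, 0, 0, 0.065], [0, 0, 0, 0, 0, -0.015, 0.065], [0, 0, 0, 0, 0, -0.04, 0.075], [0, 0, 0, 0, 0, -0.075, 0.085], [0, 0, 0, 0, 0, -0.11, 0.085], [0, 0, 0, 0, 0, -0.135, 0.085], [0, 0, 0, 0, 0, -0.145, 0.085], [0, 0, 0, 0, 0, -0.145, 0.085]]])

```text
t: 8.12
tcp_pos: [563.5, -104.4, 204.0]
tcp_rot: [[0.933, 0.36, 0.001], [0.36, -0.933, -0.001], [0.001, 0.001, -1.0]]
wrist_force: [0.9, -0.2, -0.5]
finger_gap: 0.995
gripper_force: 0.0
```

Run:
```python
from h import *
o=get_obs();p=o["tcp_pos"];R=o["tcp_rot"];print(p)
# grasp yaw options: closing axis 72 or 162 deg -> current closing (mod180) 
print(np.degrees(np.arctan2(R[1,1],R[0,1])),o["joints"])
print(R.T@(np.array([458.5,344.3,p[2]])-p))
```

```text
[ 563.46463807 -104.3917749   204.02151492]
-68.9248904341816 [-3.93975066e-01  1.73665374e-01  1.63460744e+00 -5.80273667e-06
  1.33188881e+00  8.08992066e-01]
[ 6.34026366e+01 -4.56422874e+02 -3.87283156e-01]
```

>>> apply_moves(commands=[[[0, 0, 0.02, 0.002, -0.015, 0, 0.085], [0, 0, 0.08, 0.007, -0.05, 0, 0.085], [0, 0, 0.15, 0.013, -0.095, 0, 0.085], [0, 0, 0.22, 0.02, -0.145, 0, 0.085], [0, 0, 0.3, 0.027, -0.195, 0, 0.085], [0, 0, 0.37, 0.034, -0.245, 0, 0.085], [0, 0, 0.45, 0.041, -0.295, 0, 0.085], [0, 0, 0.52, 0.048, -0.345, 0, 0.085], [0, 0, 0.59, 0.055, -0.395, 0, 0.085], [0, 0, 0.65, 0.06, -0.435, 0.01, 0.085], [0, 0, 0.68, 0.063, -0.453, 0.02, 0.085], [0, 0, 0.682, 0.063, -0.456, 0.03, 0.085]]])

```text
t: 9.62
tcp_pos: [456.7, 344.4, 171.3]
tcp_rot: [[0.952, -0.307, -0.002], [-0.307, -0.952, -0.001], [-0.002, 0.002, -1.0]]
wrist_force: [0.6, 0.5, 0.3]
finger_gap: 0.996
gripper_force: 0.0
```

>>> apply_moves(commands=[[[0, 0, 0, 0, 0, 0, 0.085], [0, 0, 0, 0, 0, 0, 0.085]]])

```text
t: 9.88
tcp_pos: [458.4, 343.0, 173.3]
tcp_rot: [[0.951, -0.31, -0.0], [-0.31, -0.951, -0.0], [0.0, 0.0, -1.0]]
wrist_force: [0.4, -0.7, 0.2]
finger_gap: 0.996
gripper_force: 0.0
```

Run:
```python
from h import *
o=get_obs();p=o["tcp_pos"];R=o["tcp_rot"];print(p,np.degrees(np.arctan2(R[1,1],R[0,1])),R.T@(np.array([458.5,344.3,p[2]])-p))
p,d=grab_frame("scene");W=cloud("scene",p,d)
for nm,c,z in(("tin",(496,71),74),("cone",(511,-125),70),("former",(562,-106),94)):
    q=sel(W,c,28,z-4,z+6);print(nm,len(q),cv2.minEnclosingCircle(q[:,:2].astype(np.float32)) if len(q) else 0,q[:,2].mean())
u=proj("scene",[[503,-27,50]])[0].astype(int);x,y=u
a=cv2.resize(p[y-70:y+50,x-90:x+90],None,fx=4,fy=4,interpolation=cv2.INTER_CUBIC);cv2.imwrite("pics/crop3.png",a[:,:,::-1])
```

```text
[458.39777831 342.99292519 173.32503602] -108.05614262802621 [-3.07938585e-01 -1.27438908e+00 -3.44060200e-04]
tin 218 ((495.27862548828125, 71.8299331665039), 24.34314727783203) 73.45139892261811
cone 66 ((510.63568115234375, -125.32312774658203), 14.95802116394043) 69.08408934476547
former 135 ((562.2460327148438, -104.40369415283203), 18.467472076416016) 92.9091800695785
```

View pics/crop3.png

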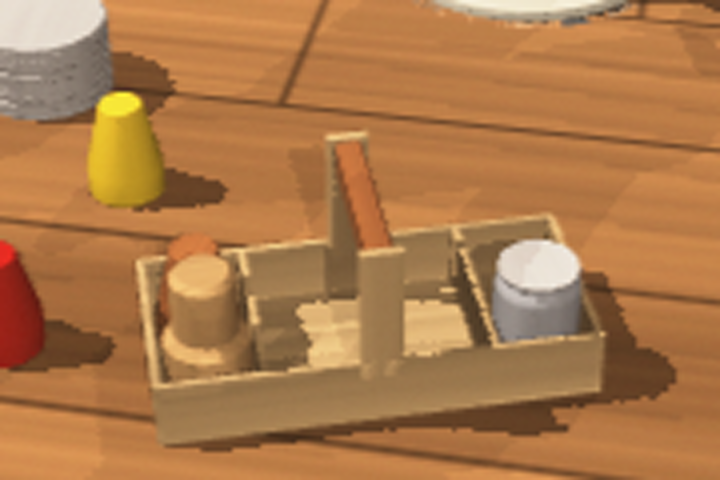

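The former stands upright in its bay (crop (200,310), top at z≈93), with the cone and tin unmoved. Next, grasp the block.

>>> apply_moves(commands=[[[0, 0, 0, 0, -0.001, 0.025, 0.085], [0, 0, 0, 0, -0.001, 0.06, 0.085], [0, 0, 0, 0, -0.001, 0.09, 0.085], [0, 0, 0, 0, -0.001, 0.11, 0.085], [0, 0, 0, 0, -0.001, 0.117, 0.085], [0, 0, 0, 0, -0.001, 0.117, 0.085], [0, 0, 0, 0, -0.001, 0.117, 0.065], [0, 0, 0, 0, -0.001, 0.117, 0.052], [0, 0, 0, 0, -0.001, 0.117, 0.045], [0, 0, 0, 0, -0.001, 0.117, 0.033], [0, 0, 0, 0, -0.001, 0.117, 0.033], [0, 0, 0, 0, -0.001, 0.117, 0.033]]], force=40)

```text
t: 11.42
tcp_pos: [458.9, 345.0, 57.3]
tcp_rot: [[0.951, -0.309, 0.001], [-0.309, -0.951, 0.0], [0.001, -0.001, -1.0]]
wrist_force: [-0.6, -1.4, 5.9]
finger_gap: 0.531
gripper_force: 40.7
```

Run:
```python
from h import *
o=get_obs();p=o["tcp_pos"];R=o["tcp_rot"];print(p,o["wrist_force"],o["finger_gap"]);print(R.T@(np.array([445.2,52.7,p[2]])-p),np.degrees(np.arctan2(R[1,1],R[0,1])))
```

```text
[458.91495953 344.99831981  57.25738799] [-0.6186222  -1.39085429  5.87067292] 0.5314350271867685
[ 7.72921642e+01  2.82227415e+02 -1.24293312e-01] -108.00213930957334
```

>>> apply_moves(commands=[[[0, 0, 0, 0, 0, -0.01, 0.033], [0, 0, 0, 0, 0, -0.04, 0.033], [0, 0, -0.03, 0.002, 0.01, -0.08, 0.033], [0, 0, -0.1, 0.009, 0.035, -0.105, 0.033], [0, 0, -0.18, 0.018, 0.07, -0.11, 0.033], [0, 0, -0.26, 0.028, 0.105, -0.11, 0.033], [0, 0, -0.34, 0.038, 0.14, -0.11, 0.033], [0, 0, -0.42, 0.048, 0.175, -0.11, 0.033], [0, 0, -0.51, 0.057, 0.21, -0.11, 0.033], [0, 0, -0.59, 0.066, 0.243, -0.11, 0.033], [0, 0, -0.66, 0.074, 0.27, -0.11, 0.033], [0, 0, -0.684, 0.077, 0.282, -0.11, 0.033]]], force=40)

```text
t: 12.92
tcp_pos: [444.1, 51.6, 166.4]
tcp_rot: [[0.933, 0.361, -0.0], [0.361, -0.933, -0.0], [-0.0, 0.0, -1.0]]
wrist_force: [-0.1, 0.7, -1.1]
finger_gap: 0.531
gripper_force: 41.3
```

>>> apply_moves(commands=[[[0, 0, 0, 0, 0, 0, 0.033], [0, 0, 0, 0, 0, 0, 0.033]]])

```text
t: 13.18
tcp_pos: [444.3, 53.3, 166.3]
tcp_rot: [[0.932, 0.361, -0.0], [0.361, -0.932, 0.0], [0.0, -0.0, -1.0]]
wrist_force: [0.8, 0.9, -1.3]
finger_gap: 0.531
gripper_force: 41.3
```

Run:
```python
from h import *
o=get_obs();p=o["tcp_pos"];R=o["tcp_rot"];print(p,R.T@(np.array([445.2,52.7,p[2]])-p),np.degrees(np.arctan2(R[1,1],R[0,1])))
p,d=grab_frame("scene");W=cloud("scene",p,d)
q=sel(W,(445,53),40,114,150);print(len(q),q.min(0),q.max(0),cv2.minAreaRect(q[:,:2].astype(np.float32)))
f=np.load("scene0.npz");W0=cloud("scene",f["p"],f["d"]);q=sel(W0,(458.5,344.3),40,6,45);print(len(q),q.min(0),q.max(0),cv2.minAreaRect(q[:,:2].astype(np.float32)))
q=sel(W,(503,-27),175,35,46);print(cv2.minAreaRect(q[:,:2].astype(np.float32)))
x,y=proj("scene",[[470,20,90]])[0].astype(int)
a=cv2.resize(p[y-80:y+60,x-90:x+90],None,fx=4,fy=4,interpolation=cv2.INTER_CUBIC);cv2.imwrite("pics/crop4.png",a[:,:,::-1])
```

```text
[444.27168336  53.32923214 166.30914742] [ 6.38258476e-01  9.22133883e-01 -3.03306814e-04] -68.81941830345781
316 [432.24706114  24.84904936 114.00262804] [474.84167083  82.14338636 149.96266186] ((459.0777893066406, 48.73544692993164), (63.405914306640625, 33.785888671875), 69.72840118408203)
308 [447.42711339 317.23386202   6.02270094] [487.91278194 373.08615551  44.33096538] ((473.6257629394531, 350.147705078125), (33.32745361328125, 61.150970458984375), 20.20536994934082)
((502.4551086425781, -26.26190185546875), (125.94833374023438, 254.2422637939453), 21.161596298217773)
```

View pics/crop4.png

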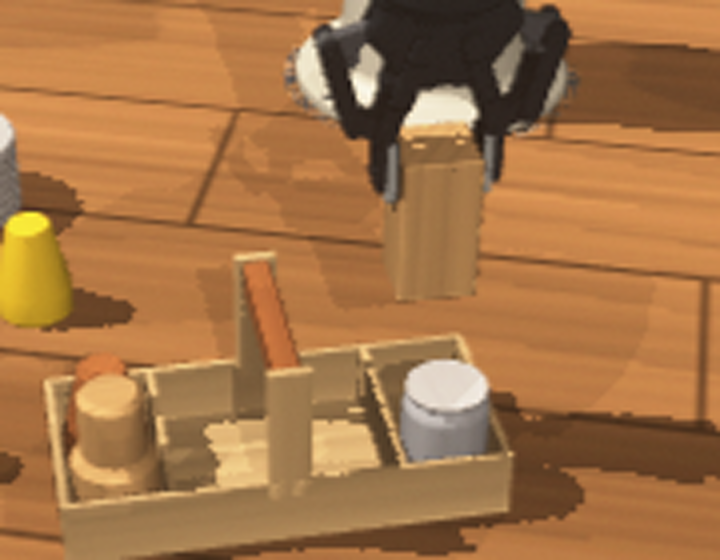

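The block is held upright and square to the carrier (crop (435,220)), above the gap beside the tin. Lowering it.

>>> apply_moves(commands=[[[0, 0, 0, 0.0005, 0.001, 0.005, 0.033], [0, 0, 0, 0.0005, 0.001, 0.025, 0.033], [0, 0, 0, 0.0005, 0.001, 0.05, 0.033], [0, 0, 0, 0.0005, 0.001, 0.063, 0.033], [0, 0, 0, 0.0005, 0.001, 0.073, 0.033], [0, 0, 0, 0.0005, 0.001, 0.083, 0.033], [0, 0, 0, 0.0005, 0.001, 0.091, 0.033], [0, 0, 0, 0.0005, 0.001, 0.097, 0.033], [0, 0, 0, 0.0005, 0.001, 0.101, 0.033], [0, 0, 0, 0.0005, 0.001, 0.103, 0.033], [0, 0, 0, 0.0005, 0.001, 0.104, 0.033], [0, 0, 0, 0.0005, 0.001, 0.104, 0.033]]], force=40)

```text
t: 14.72
tcp_pos: [445.3, 52.0, 62.4]
tcp_rot: [[0.932, 0.361, 0.0], [0.361, -0.932, -0.0], [0.0, 0.0, -1.0]]
wrist_force: [0.4, -0.2, -1.8]
finger_gap: 0.531
gripper_force: 41.3
```

>>> apply_moves(commands=[[[0, 0, 0, 0, 0, 0.0005, 0.033], [0, 0, 0, 0, 0, 0.001, 0.033], [0, 0, 0, 0, 0, 0.001, 0.033]]])

```text
t: 15.1
tcp_pos: [445.3, 52.1, 61.3]
tcp_rot: [[0.932, 0.361, 0.0], [0.361, -0.932, -0.0], [0.0, 0.0, -1.0]]
wrist_force: [0.1, -0.7, -1.1]
finger_gap: 0.534
gripper_force: 41.4
```

>>> apply_moves(commands=[[[0, 0, 0, 0, 0, 0.0005, 0.033], [0, 0, 0, 0, 0, 0.0008, 0.033], [0, 0, 0, 0, 0, 0.0008, 0.033]]])

```text
t: 15.48
tcp_pos: [445.4, 52.0, 61.3]
tcp_rot: [[0.932, 0.362, -0.0], [0.362, -0.932, -0.0], [-0.0, 0.0, -1.0]]
wrist_force: [-3.4, 0.6, 5.3]
finger_gap: 0.537
gripper_force: 42.0
```

The block is on the floor (+4 mm, with contact force). Releasing and rising.

>>> apply_moves(commands=[[[0, 0, 0, 0, 0, 0, 0.05], [0, 0, 0, 0, 0, 0, 0.058], [0, 0, 0, 0, 0, 0, 0.07], [0, 0, 0, 0, 0, 0, 0.07], [0, 0, 0, 0, 0, -0.015, 0.07], [0, 0, 0, 0, 0, -0.04, 0.07], [0, 0, 0, 0, 0, -0.075, 0.06], [0, 0, 0, 0, 0, -0.11, 0.05], [0, 0, 0, 0, 0, -0.135, 0.05], [0, 0, 0, 0, 0, -0.14, 0.05], [0, 0, 0, 0, 0, -0.14, 0.05]]])

```text
t: 16.85
tcp_pos: [445.1, 52.1, 200.4]
tcp_rot: [[0.932, 0.361, 0.0], [0.361, -0.932, -0.0], [0.0, 0.0, -1.0]]
wrist_force: [-0.3, -0.2, -0.2]
finger_gap: 0.581
gripper_force: 0.0
```

Run:
```python
from h import *
o=get_obs();p0=o["tcp_pos"];R=o["tcp_rot"]
p,d=grab_frame("scene");W=cloud("scene",p,d)
for nm,c,z in(("tin",(496,71),74),("cone",(511,-125),70),("former",(562,-106),94),("block",(445,53),94)):
    q=sel(W,c,32,z-4,z+6);print(nm,len(q),cv2.minAreaRect(q[:,:2].astype(np.float32)),q[:,2].mean())
q=sel(W,(503,-27),90,106,122);print("handle",cv2.minAreaRect(q[:,:2].astype(np.float32)))
q=sel(W,(503,-27),175,35,46);r=cv2.minAreaRect(q[:,:2].astype(np.float32));print(r)
for c in((503,-26.7),):print(p0,R.T@(np.array([*c,p0[2]])-p0))
x,y=proj("scene",[[503,-27,50]])[0].astype(int)
a=cv2.resize(p[y-70:y+50,x-90:x+90],None,fx=4,fy=4,interpolation=cv2.INTER_CUBIC);cv2.imwrite("pics/crop5.png",a[:,:,::-1])
```

```text
tin 239 ((491.3642272949219, 71.62342834472656), (54.240848541259766, 44.89725875854492), 6.317924499511719) 73.7357931162029
cone 65 ((508.9252624511719, -125.58773040771484), (25.72467803955078, 28.002309799194336), 30.36952018737793) 69.39351376998411
former 128 ((562.267578125, -105.04937744140625), (33.5898551940918, 33.736209869384766), 59.37461471557617) 93.08154574216792
block 238 ((446.4545593261719, 52.9319953918457), (47.96232223510742, 46.03669738769531), 23.427677154541016) 93.46905582560721
handle ((501.19659423828125, -27.467952728271484), (125.41999053955078, 23.855655670166016), 21.354400634765625)
((503.168701171875, -26.1527099609375), (123.99894714355469, 254.39337158203125), 21.431663513183594)
[445.06446726  52.10524121 200.42615824] [2.55381344e+01 9.44171362e+01 8.38616863e-03]
```

View pics/crop5.png

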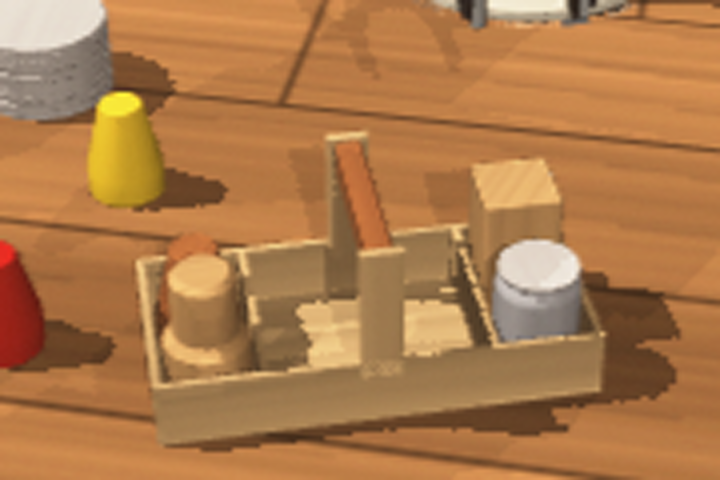

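All four pieces stand in place: former (200,310), cone behind it, block (515,215), tin (540,290). Now the handle.

>>> apply_moves(commands=[[[0, 0, 0, 0.004, 0.015, 0, 0.05], [0, 0, 0, 0.012, 0.045, 0, 0.05], [0, 0, 0, 0.02, 0.075, 0, 0.05], [0, 0, 0, 0.025, 0.091, 0, 0.05], [0, 0, 0, 0.0255, 0.0945, 0.01, 0.05], [0, 0, 0, 0.0255, 0.0945, 0.04, 0.05], [0, 0, 0, 0.0255, 0.0945, 0.07, 0.05], [0, 0, 0, 0.0255, 0.0945, 0.095, 0.05], [0, 0, 0, 0.0255, 0.0945, 0.108, 0.05], [0, 0, 0, 0.0255, 0.0945, 0.114, 0.05], [0, 0, 0, 0.0255, 0.0945, 0.114, 0.05], [0, 0, 0, 0.0255, 0.0945, 0.114, 0.05]]])

```text
t: 18.4
tcp_pos: [503.9, -27.0, 87.5]
tcp_rot: [[0.932, 0.362, 0.002], [0.362, -0.932, -0.0], [0.001, 0.001, -1.0]]
wrist_force: [1.2, -0.2, -0.1]
finger_gap: 0.583
gripper_force: 0.0
```

>>> apply_moves(commands=[[[0, 0, 0, 0, 0, 0, 0.035], [0, 0, 0, 0, 0, 0, 0.028], [0, 0, 0, 0, 0, 0, 0.022], [0, 0, 0, 0, 0, 0, 0.019], [0, 0, 0, 0, 0, 0, 0.016], [0, 0, 0, 0, 0, 0, 0.012], [0, 0, 0, 0, 0, 0, 0.008], [0, 0, 0, 0, 0, 0, 0.004], [0, 0, 0, 0, 0, 0, 0.004]]], force=60)

```text
t: 19.52
tcp_pos: [503.3, -27.1, 86.7]
tcp_rot: [[0.932, 0.361, 0.0], [0.361, -0.932, -0.001], [0.0, 0.001, -1.0]]
wrist_force: [0.1, -3.2, 2.6]
finger_gap: 0.179
gripper_force: 59.3
```

Gripped: the gap is 15.3 mm on a 16 mm bar. I'll raise the force and lift gently.

>>> apply_moves(commands=[[[0, 0, 0, 0, 0, 0, 0.0], [0, 0, 0, 0, 0, 0, 0.0], [0, 0, 0, 0, 0, -0.002, 0.0], [0, 0, 0, 0, 0, -0.006, 0.0], [0, 0, 0, 0, 0, -0.012, 0.0], [0, 0, 0, 0, 0, -0.02, 0.0], [0, 0, 0, 0, 0, -0.028, 0.0], [0, 0, 0, 0, 0, -0.034, 0.0], [0, 0, 0, 0, 0, -0.038, 0.0], [0, 0, 0, 0, 0, -0.04, 0.0], [0, 0, 0, 0, 0, -0.04, 0.0], [0, 0, 0, 0, 0, -0.04, 0.0]]], force=115)

```text
t: 21.02
tcp_pos: [502.9, -26.8, 126.2]
tcp_rot: [[0.932, 0.361, -0.001], [0.361, -0.932, 0.0], [-0.0, -0.0, -1.0]]
wrist_force: [-0.2, -0.3, -6.5]
finger_gap: 0.166
gripper_force: 112.3
```

>>> apply_moves(commands=[[[0, 0, 0, 0, 0, -0.002, 0.0], [0, 0, 0, 0, 0, -0.008, 0.0], [0, 0, 0, 0, 0, -0.018, 0.0], [0, 0, 0, 0, 0, -0.03, 0.0], [0, 0, 0, 0, 0, -0.044, 0.0], [0, 0, 0, 0, 0, -0.058, 0.0], [0, 0, 0, 0, 0, -0.072, 0.0], [0, 0, 0, 0, 0, -0.085, 0.0], [0, 0, 0, 0, 0, -0.095, 0.0], [0, 0, 0, 0, 0, -0.102, 0.0], [0, 0, 0, 0, 0, -0.106, 0.0], [0, 0, 0, 0, 0, -0.107, 0.0]]], force=115)

```text
t: 22.52
tcp_pos: [503.1, -26.8, 233.5]
tcp_rot: [[0.932, 0.361, -0.0], [0.361, -0.932, 0.0], [-0.0, -0.0, -1.0]]
wrist_force: [0.6, -0.3, -8.6]
finger_gap: 0.165
gripper_force: 112.4
```

>>> apply_moves(commands=[[[0, 0, 0, 0, 0, 0, 0.0], [0, 0, 0, 0, 0, 0, 0.0], [0, 0, 0, 0, 0, 0, 0.0], [0, 0, 0, 0, 0, 0, 0.0], [0, 0, 0, 0, 0, 0, 0.0], [0, 0, 0, 0, 0, 0, 0.0], [0, 0, 0, 0, 0, 0, 0.0], [0, 0, 0, 0, 0, 0, 0.0]]])

```text
t: 23.52
tcp_pos: [503.1, -26.8, 233.5]
tcp_rot: [[0.932, 0.361, -0.0], [0.361, -0.932, 0.0], [-0.0, -0.0, -1.0]]
wrist_force: [-0.2, -0.4, -6.4]
finger_gap: 0.162
gripper_force: 112.4
```

Run:
```python
from h import *
p,d=grab_frame("scene");W=cloud("scene",p,d)
for nm,c,z in(("tin",(496,71),74),("cone",(511,-125),70),("former",(562,-106),94),("block",(445,53),94)):
    q=sel(W,c,32,z+138,z+155);print(nm,len(q),q.mean(0),q.std(0))
# rim plane of the carrier
q=sel(W,(503,-27),150,146+35,146+47);lo=q
A=np.c_[q[:,:2]-[503,-27],np.ones(len(q))]
print("plane",np.linalg.lstsq(A,q[:,2],rcond=None)[0])
x,y=proj("scene",[[503,-27,200]])[0].astype(int)
a=cv2.resize(p[y-90:y+110,x-110:x+110],None,fx=3,fy=3,interpolation=cv2.INTER_CUBIC);cv2.imwrite("pics/crop6.png",a[:,:,::-1])
o=get_obs();print(o["tcp_pos"],o["qd"],o["torque"],o["wrist_force"])
```

```text
tin 287 [496.67437878  72.19746553 219.21726517] [14.66478822 11.8703231   2.79517705]
cone 35 [ 506.68771368 -128.11038885  215.7791515 ] [5.99231001 6.77232703 1.46384305]
former 184 [ 566.50709322 -102.70003138  238.30925704] [9.13470682 9.41237115 2.55825495]
block 290 [450.90995563  52.82203441 238.96689826] [14.10422337 13.80344454  2.35636981]
plane [-1.06314362e-03 -5.34832577e-04  1.86569443e+02]
[503.15190626 -26.80616911 233.52380492] [-0.00282559  0.00422997  0.00103613  0.00157885  0.0013151   0.00493858] [ 0.00475905 -0.02990635  0.03980641] [ 0.18798674  0.50880843 -7.67389024]
```

View pics/crop6.png

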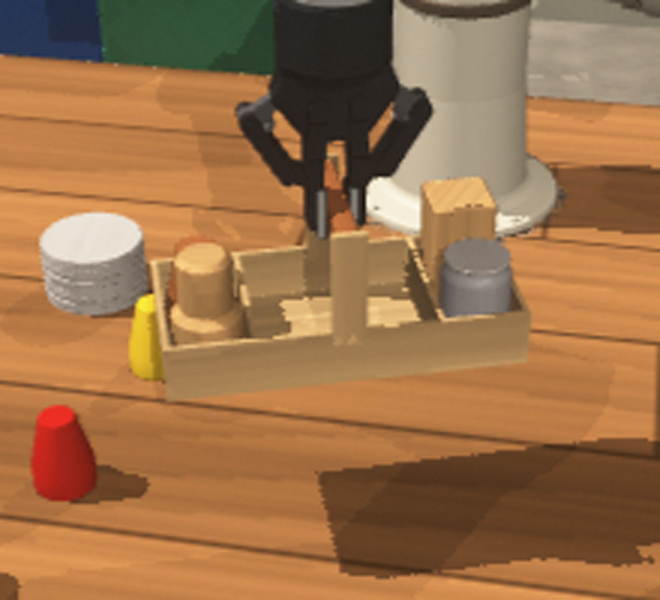

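The carrier hangs level and steady about 14.5 cm up (shadow at (480,510)), with all four pieces in it. Handing in.

```bash
python3 -c "
from cell import *
print(hand_in())"
```

```text
the job is handed in; nothing more can be done
None
```

The former (beside the cone) and the block (beside the tin) are packed upright, and I handed in with the carrier held level and steady about 14.5 cm above the bench, all four pieces in place, at about 24 s.

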